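# Sort old batteries at the farm-shed bench

### The arm

A 6-joint arm with a two-finger parallel gripper is mounted at the origin on the work surface. World frame = base frame: x ahead of the robot, y to its left, z up, the work surface at z = 0. Lengths are in m, angles in rad, forces in N, time in s.
With the tool pointing down it reaches from about 0.375 to 0.9 m from the base axis. Payload 3.1 kg.
Tool frame: the origin (TCP) lies on the centre line of the jaws, within the pads' length; the fingertips stand robot.finger_overhang ahead of it and the grasp point (between the pads) is the TCP (robot.finger_overhang is the distance from the TCP to the fingertips, in m); z points along the fingers, y is the line along which they close (so a half turn about z gives the same grasp; the last joint's range is limited). The gripper opens to 87 mm and grips with 3 to 60 N. Pads are 19 mm wide; open, the fingers measure 117 mm over their backs; the gripper's body (75 mm by 190 mm) begins 51 mm behind the grasp point.
Start: joints at [0.977, 0.527, 1.433, -0, 1.181, -0.178], TCP at [0.252, 0.572, 0.242] pointing down, gripper open.
Joint ranges: [-3.08, 3.08], [-0.75, 2.2], [0.22, 2.44], [-1.43, 4.57], [0, 2.65], [-2.85, 2.85]. Speed limits (rad/s): [2.79, 2.79, 3.14, 3.14, 3.14, 3.14].

### API

Orientations are given as a rotation vector (axis times angle).
In Python, from plant import state, capture, camera_model, workorder, robot gives the robot as it stands. The module is installed in compiled form; this text tells all that it offers.
- The arm moves only by the tool move_arm, never from a script. Its argument "targets" is a list of rows, each a list of 5 numbers: the closure in counts, from 0 (fully open) to 255 (shut), then the shift along the tool's x, y, z in units of 60 mm (1.0 is 60 mm), then the turn about the tool's z in units of 5 degrees (1.0 is 5 degrees). A call has 1 to 20 rows; each row shifts and turns the commanded pose from where the row before left it, along the tool's axes as they then stand; what a row does not reach is not made up. A row lasts 1/8 s, in which the tool goes at most 62.5 mm and 10.7 degrees, less where a joint would pass 70% of its speed; a pose out of reach is approached as far as the arm can. A call is refused whole if a number of a shift passes 1 or a number of a turn 1, either way. A call with a gripper value outside its range is refused whole. The fingers move at their own pace and stop on an object; "newtons" is the grip in N (left out, the last holds). Time passes only in rows, so rows that do not move let the fingers close. It gives the time, the measured TCP pose, the force, the opening and the grip force at its end, in the units of the state.
- state(): the state, without advancing time (a new reading comes with each control period).
- capture(name): name is "scene" or "top"; returns the picture (384x512x3 uint8, red, green, blue); there is no depth.
- camera_model(name): a dict with "camera_matrix" (3x3 intrinsics, pixels), "dist_coeffs" ([k1, k2, p1, p2, k3] as OpenCV has them; the pictures are not rectified), "R" (3x3) and "t" (3): a world point X has camera coordinates R X + t. Camera axes: x right, y down, z forward; pixel columns grow to the right and rows downward; lengths in m; the calibration is good to about 2 mm. A picture is of the moment at which its call begins. camera_model takes no time and is no camera call.
- workorder.finish_job(): hands the job in; it is judged then, once.
The state is a dict: "time": time; "joint_positions": joint angles; "dq": joint speeds; "effort": joint torques, N m; "ee_pos": TCP position; "ee_rot": TCP orientation; "contact_force": force on the tool from outside, world axes, zero at the start; "ft_torque": the same for the moment, N m; "opening": finger opening in m; "finger_force": force on a finger pad.
Only numpy, scipy, OpenCV 4.12 (cv2) and the standard library are available. Lean on these libraries where they do the work, as an engineer would, in place of code of your own. Each camera call takes 0.05 s, during which the arm holds its last target. There are 200 camera calls.

### The job

Sort the old batteries into the three trays, each into the tray that already holds one of its kind: the two loose round cells, the loose small block battery, and the big lead battery that is still clamped in the electric-fence unit. To free the lead battery, lift the unit's hold-down bar right up, slide the battery out from under the contact hood keeping it upright, and leave the bar up, ready for a fresh one. Stand every battery upright on its tray's floor, terminals on top.

Things in the scene. Friction and masses are not known exactly. Their poses are not given: they have to be found in the camera images.
- lead_battery: The sealed lead battery in the fence unit: dark grey upright box 70 (x) by 47 (y) by 100 mm high, two brass tabs 6 mm high on top near its +x end; 0.6 to 0.9 kg. Origin: centre of its underside, z up to the terminals. It stands on the unit's 4 mm plate, +x end towards the case; grip it across its 47 mm sides near the top.
- cell_a: A loose round cell (D size) standing on the bench: 33 mm across, 61 mm high with its small steel nub on top, brownish with a brass band; about 0.14 kg. Origin: centre of its underside, z up through the nub.
- cell_b: A second round cell, just like cell_a.
- nine_volt: A small loose 9-volt block battery standing on the bench: 17.5 (x) by 26.5 (y) by 46 mm high, plus two steel snaps 3 mm high on top; dark with a brownish band, about 46 g. Origin: centre of its underside, z up to the snaps.
- tray_lead: Fixed low open grey plastic tray, one of three alike: outside 130 (x) by 170 (y) by 24 mm high, walls and floor 4 mm thick. Origin: centre of its underside, z up. Near its +y end already stands a loose lead battery like lead_battery, its centre about 52 mm from the tray's centre, its 47 mm way along the tray's y; the rest of the floor, to the -y end, is free.
- tray_round: Fixed low open grey plastic tray, one of three alike: outside 130 (x) by 170 (y) by 24 mm high, walls and floor 4 mm thick. Origin: centre of its underside, z up. Near its +y end already stands a loose round cell like cell_a, about 55 mm from the tray's centre; the rest of the floor, to the -y end, is free.
- tray_block: Fixed low open grey plastic tray, one of three alike: outside 130 (x) by 170 (y) by 24 mm high, walls and floor 4 mm thick. Origin: centre of its underside, z up. Near its +y end already stands a loose small block battery like nine_volt, about 55 mm from the tray's centre, its 26.5 mm way along the tray's x; the rest of the floor, to the -y end, is free.
- fence_unit: Fixed fence unit. Origin under its middle, z up, x from its open end (-x) to the back. Zinc plate 4 mm thick, x -83 to 113. Battery seat centred at x = -35 between side guides 20 mm high, 54 mm apart. Green case behind: x 3 to 111, 112 wide, 120 mm high. Its black contact hood (50 wide, 112 to 120 mm up) covers the battery's tabs to x = -17 mm: draw the battery 25 mm to -x first.
- hold_bar (a joint): Angle of the hold-down bar, rad: 0 closed over the battery, 1.57 upright, stop at 1.9 (leaning back). Hinge axis along the unit's y at unit x = 33 mm, 127.5 mm above the bench; stiff, the bar stays where it is left; 1 to 2 N at the grip lifts it. Flat zinc bar 20 by 4 mm with a rubber pad above the battery and a toe 40 mm deep hanging in front of it, so it cannot come out while the bar is down.
- bar_grip (a point): Middle of the grip at the bar's free end: a round dark steel cross pin 10 mm thick, 36 mm long along the unit's y, 126 mm from the hinge axis; closed it lies at unit x = -93 mm, 127.5 mm above the bench. It can be pinched from above across its two ends and turns between the fingers as the bar swings up.
Things that resemble listed ones, but are neither listed nor needed, are in the scene too. Leave any yellow look-alike of the nine_volt alone.

How it is judged:
On the way:
1. the hold-down bar is lifted up (past 1.2 rad) while the lead battery still stands in its seat (value of joint hold_bar above 1.2 rad and x of lead_battery in the frame of fence_unit between -0.05 and -0.02 m and z of lead_battery in the frame of fence_unit below 0.012 m), for 0.1 s.
At the end, for the whole second after the job is handed in: Lead battery, both round cells and block battery each stand in the tray of their kind: inside the walls, underside within 5 mm of the tray floor, upright to 0.12 rad, at rest; the hold-down bar is up, over 1.2 rad (x of lead_battery in the frame of tray_lead between -0.061 and 0.061 m and y of lead_battery in the frame of tray_lead between -0.081 and 0.081 m and z of lead_battery in the frame of tray_lead between 0 and 0.009 m and angle between each of lead_battery, cell_a, cell_b, nine_volt's own z axis and vertical below 0.12 rad and linear speed of each of lead_battery, cell_a, cell_b, nine_volt below 0.02 m/s and x of cell_a in the frame of tray_round between -0.061 and 0.061 m and y of cell_a in the frame of tray_round between -0.081 and 0.081 m and z of cell_a in the frame of tray_round between 0 and 0.009 m and x of cell_b in the frame of tray_round between -0.061 and 0.061 m and y of cell_b in the frame of tray_round between -0.081 and 0.081 m and z of cell_b in the frame of tray_round between 0 and 0.009 m and x of nine_volt in the frame of tray_block between -0.061 and 0.061 m and y of nine_volt in the frame of tray_block between -0.081 and 0.081 m and z of nine_volt in the frame of tray_block between 0 and 0.009 m and value of joint hold_bar above 1.2 rad); the robot touches nothing.
It fails at once if the lead battery is tipped over (more than 0.6 rad from upright) (angle between lead_battery's own z axis and vertical above 0.6 rad).
It also fails if it takes over 112 s, if anything falls off the work surface, if the arm or the gripper's body presses on something with over 40 N, if the wrist force passes 120 N, or if a joint passes its speed limit or range.

## Working session

There is one attempt and no reset: what is moved stays moved. The work goes in short steps, Python scripts to look and compute and a tool call to move; the robot and the scene stay as the last step left them, time stands still between calls to the robot, and variables do not carry over. Pictures are saved under pics/ and viewed, at most 14 in all, crops included, and the job is handed in when it is done.

Besides the shell and the picture viewer there is one more tool, called after "Request:" by a JSON object that holds its "name" and its "arguments". move_arm: Moves the arm, as the interface text tells. Its arguments: {"type":"object","properties":{"targets":{"type":"array"},"newtons":{"type":"number"}},"required":["targets"]}

```bash
mkdir -p pics; cat > h.py <<'E'
import numpy as np, cv2
from plant import state, capture, camera_model, workorder, robot
def snap(cam,fn,crop=None,s=1):
    im=capture(cam)[:,:,::-1].copy(); cv2.imwrite('pics/raw_'+fn,im)
    if crop: x0,y0,x1,y1=crop; im=im[y0:y1,x0:x1]
    if s!=1: im=cv2.resize(im,None,fx=s,fy=s,interpolation=cv2.INTER_CUBIC)
    cv2.imwrite('pics/'+fn,im)
def ray(cam,uv):
    m=camera_model(cam);R=np.array(m['R']);t=np.array(m['t'])
    p=cv2.undistortPoints(np.array([[uv]],float),np.array(m['camera_matrix']),np.array(m['dist_coeffs']))[0,0]
    d=R.T@np.array([p[0],p[1],1]); return -R.T@t,d
def onz(cam,uv,z):
    o,d=ray(cam,uv); return o+d*(z-o[2])/d[2]
def proj(cam,X):
    m=camera_model(cam)
    return cv2.projectPoints(np.array(X,float).reshape(-1,3),cv2.Rodrigues(np.array(m['R']))[0],np.array(m['t']),np.array(m['camera_matrix']),np.array(m['dist_coeffs']))[0][:,0]
E
python3 - <<'E'
from h import *
np.set_printoptions(precision=3,suppress=True)
snap('top','t1.png',None,1.5);snap('scene','s1.png',None,1.5)
s=state();print(s); print(robot.finger_overhang)
for c in('top','scene'):
    m=camera_model(c);print(c,-np.array(m['R']).T@m['t'],m['camera_matrix'],m['R'])
E
```

```text
{'time': 0.1, 'joint_positions': array([ 0.976,  0.528,  1.434,  0.   ,  1.181, -0.179]), 'dq': array([-0.001, -0.003, -0.004,  0.   , -0.   , -0.   ]), 'effort': array([  0.   , -44.099, -17.715,   0.064,   0.053,  -0.   ]), 'ee_pos': array([0.252, 0.571, 0.241]), 'ee_rot': array([-0.648, -3.073,  0.003]), 'contact_force': array([-0.479,  0.396,  0.102]), 'ft_torque': array([0.001, 0.017, 0.012]), 'finger_force': 0.0, 'opening': 0.08704222078501347}
0.019
top [0.485 0.007 1.367] [[432.954   0.    255.14 ]
 [  0.    432.954 189.942]
 [  0.      0.      1.   ]] [[-0.024 -1.     0.014]
 [-0.999  0.023 -0.047]
 [ 0.047 -0.016 -0.999]]
scene [0.844 0.428 0.775] [[369.525   0.    257.789]
 [  0.    369.525 192.751]
 [  0.      0.      1.   ]] [[-0.832  0.555  0.004]
 [ 0.44   0.664 -0.604]
 [-0.338 -0.501 -0.797]]
```

View pics/t1.png

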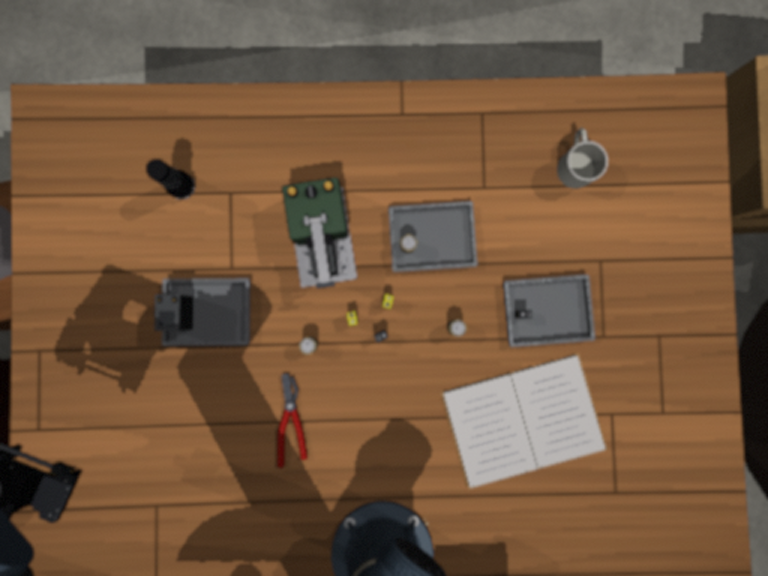

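View pics/s1.png

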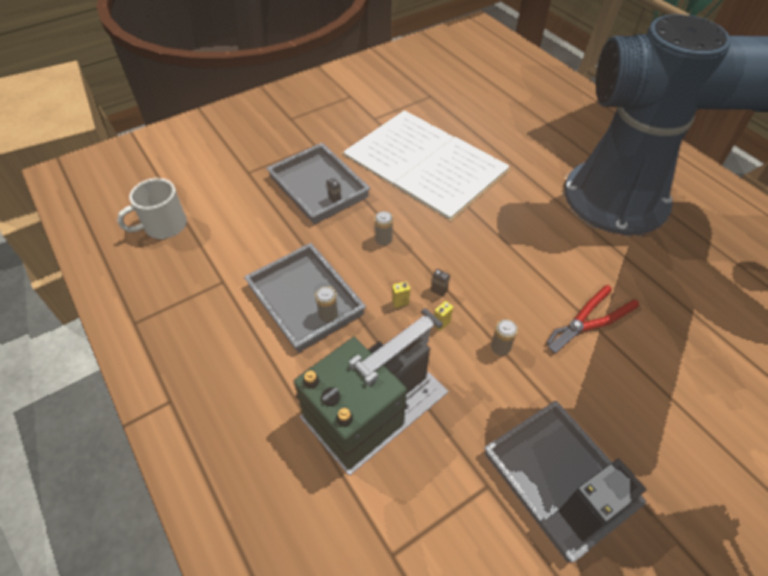

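Top view (displayed 1.5x): the lead tray is at (205,312), the round tray at (432,236) and the block tray at (548,310). The fence unit is at (320,230), with its bar pointing to (322,280). Loose cells are at (308,345) and (457,328). The block candidates are yellow (352,318), yellow (388,300) and dark (380,336). The dark one fits nine_volt, since it is dark with a brownish band. I'll confirm that in enlarged crops.

```bash
python3 - <<'E'
from h import *
im=cv2.imread('pics/raw_t1.png')
cv2.imwrite('pics/c1.png',cv2.resize(im[110:240,180:330],None,fx=4.6,fy=4.6,interpolation=cv2.INTER_CUBIC))
im=cv2.imread('pics/raw_s1.png')
cv2.imwrite('pics/c2.png',cv2.resize(im[130:320,190:360],None,fx=3.15,fy=3.15,interpolation=cv2.INTER_CUBIC))
E
```

```text
(no output)
```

View pics/c1.png

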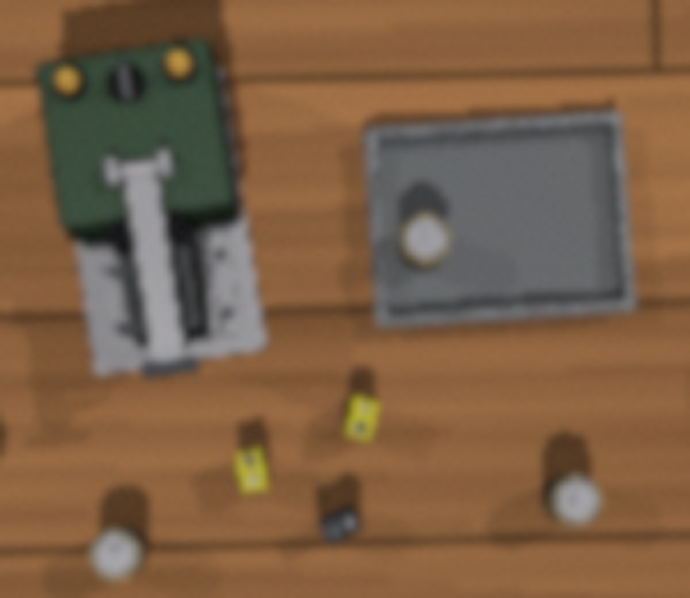

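View pics/c2.png

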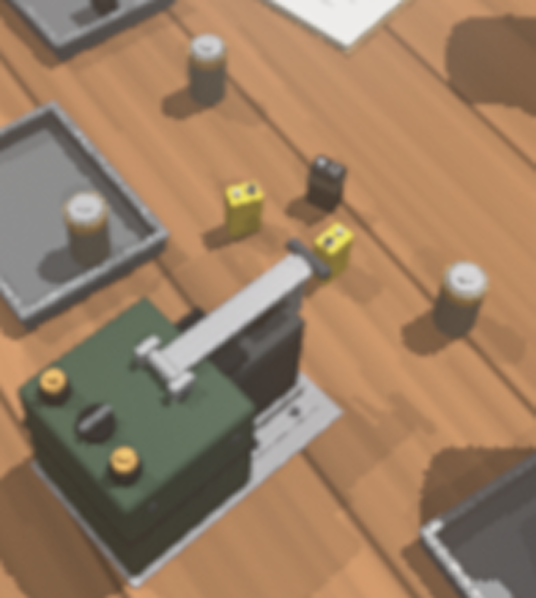

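The crops confirm it: the dark block at c1 (340,522) / c2 (326,182) is dark with a brownish band, so it is nine_volt. The two yellow ones at (252,470) and (362,418) are decoys. Next I'll turn these pixels into positions.

```bash
python3 - <<'E'
from h import *
np.set_printoptions(precision=4,suppress=True)
T=lambda x,y:((x+.5)/4.6+180-.5,(y+.5)/4.6+110-.5)
S=lambda x,y:((x+.5)/3.15+190-.5,(y+.5)/3.15+130-.5)
T1=lambda x,y:((x+.5)/1.5-.5,(y+.5)/1.5-.5)
def two(a,b):
    o1,d1=ray('top',a);o2,d2=ray('scene',b)
    k=np.linalg.lstsq(np.c_[d1,-d2],o2-o1,rcond=None)[0]
    p,q=o1+k[0]*d1,o2+k[1]*d2; return (p+q)/2,np.linalg.norm(p-q)
for n,a,b,z in [('cellL',(116,553),(465,277),.06),('cellR',(576,499),(207,45),.06),('cellTray',(425,240),(86,207),.064),('nine',(340,522),(328,166),.047),('pin',(170,367),(309,258),.1275),('hinge',(139,165),(165,366),.1275)]:
    print(n,onz('top',T(*a),z),onz('scene',S(*b),z),two(T(*a),S(*b)))
def corners(n,cs,z,f):
    P=np.array([onz('top',f(*c),z) for c in cs]);
    print(n,P[:,:2].tolist(),'c',P.mean(0)); 
    for i in range(4): d=P[(i+1)%4]-P[i]; print('  ',np.linalg.norm(d),np.degrees(np.arctan2(d[1],d[0])))
corners('case',[(40,67),(207,39),(238,215),(70,236)],.12,T)
corners('round',[(365,125),(617,105),(635,308),(380,328)],.024,T)
corners('block',[(503,278),(590,273),(595,342),(510,347)],.024,T1)
corners('lead',[(163,278),(250,276),(249,346),(161,347)],.024,T1)
P=[onz('top',T(*c),.049) for c in((327,530),(350,517))]; print('snaps',P)
P=[onz('scene',S(*c),.049) for c in((321,161),(336,170))]; print('snaps',P)
# lead battery in tray top, scene, z=.104
E
```

```text
cellL [0.4298 0.141  0.06  ] [0.4282 0.1394 0.06  ] (array([0.43  , 0.1407, 0.063 ]), np.float64(2.510085386204412e-05))
cellR [ 0.4577 -0.1607  0.06  ] [ 0.4552 -0.1634  0.06  ] (array([ 0.4576, -0.1601,  0.0641]), np.float64(0.00036805867214195266))
cellTray [ 0.63   -0.0659  0.064 ] [ 0.6293 -0.0672  0.064 ] (array([ 0.6298, -0.0658,  0.066 ]), np.float64(0.00014067210332415855))
nine [ 0.446  -0.0058  0.047 ] [ 0.4418 -0.0075  0.047 ] (array([ 0.4454, -0.0051,  0.0521]), np.float64(0.0018834592525671153))
pin [0.5471 0.0985 0.1275] [0.5449 0.097  0.1275] (array([0.5467, 0.0985, 0.1308]), np.float64(0.0006089834106683111))
hinge [0.6738 0.1153 0.1275] [0.6694 0.113  0.1275] (array([0.672 , 0.1154, 0.1338]), np.float64(0.0022249036682168433))
case [[0.7381059638223115, 0.176686593989801], [0.7538482245903063, 0.07154322728769089], [0.6421200085148384, 0.054494705280790964], [0.6311386306765172, 0.15995415670501814]] c [0.6913 0.1157 0.12  ]
   0.1063153156207606 -81.48482041784055
   0.11302144208081134 -171.32420253300685
   0.10602964940961987 95.94472302968154
   0.1082681154256
[... 588 characters left out ...]
86 -0.3562  0.024 ]
   0.1800653819909379 -88.04098828060704
   0.14257880569329615 -178.19429352929146
   0.17494540125304198 92.10865075533701
   0.143113685396331 3.8566574081995197
lead [[0.5729806669261297, 0.436755034883615], [0.5730899233768199, 0.26013145256446635], [0.4293837256285508, 0.26409130779459744], [0.43224669729356324, 0.4416772540927568]] c [0.5019 0.3507 0.024 ]
   0.1766236161112695 -89.96455777519353
   0.14376074472785746 178.4216018616541
   0.17760902265754241 89.07637970483881
   0.14082002148303693 -2.0031231594575556
snaps [array([0.441, 0.003, 0.049]), array([ 0.4491, -0.0124,  0.049 ])]
snaps [array([ 0.4445, -0.0136,  0.049 ]), array([0.4401, 0.0005, 0.049 ])]
```

Measured positions, all consistent with the given heights and sizes:
- Unit origin: about (0.640, 0.111), yaw about 8°
- Pin: (0.547, 0.0985)

First I'll align tool y with the pin axis (yaw 98°) and move above it.

Request:
{"name": "move_arm", "arguments": {"targets": [[90, 0, 0, 0, -0.9], [90, 0, 0, 0, -0.9], [90, 0, 0, 0, -0.9], [90, 0, 0, 0, -0.9], [90, 0, 0, 0, -0.9], [90, 0, 0, 0, -0.9], [90, 0, 0, 0, -1], [90, -0.314, -0.707, 0.07, 0], [90, -0.314, -0.707, 0.07, 0], [90, -0.314, -0.707, 0.07, 0], [90, -0.314, -0.707, 0.07, 0], [90, -0.314, -0.707, 0.07, 0], [90, -0.314, -0.707, 0.07, 0], [90, -0.314, -0.707, 0.07, 0], [90, -0.314, -0.707, 0.07, 0], [90, -0.314, -0.707, 0.07, 0], [90, -0.314, -0.707, 0.07, 0], [90, -0.314, -0.707, 0.07, 0], [90, -0.314, -0.707, 0.07, 0], [90, 0, 0, 0, 0]], "newtons": 20}}

```text
time: 2.6
ee_pos: [0.5505, 0.0972, 0.1906]
ee_rot: [-0.217, 3.133, -0.001]
contact_force: [0.7, 0.6, -0.1]
opening: 0.0565
finger_force: 0.0
```

```bash
cat >> h.py <<'E'
def pose():
    s=state();R=cv2.Rodrigues(np.array(s['ee_rot']))[0]; return np.array(s['ee_pos']),R
def to(x,y,z,yaw=None):
    "turn units first, then shift units in turned tool axes (60mm)"
    p,R=pose(); c=np.degrees(np.arctan2(R[1,1],R[0,1])); s=state()
    yaw=c if yaw is None else yaw
    a=np.radians(yaw); Y=np.array([np.cos(a),np.sin(a),0]);X=np.array([-np.sin(a),np.cos(a),0]);d=np.array([x,y,z])-p
    print('t',round(s['time'],2),'pos',p.round(4),'yaw',c.round(1),'open',round(s['opening'],4),'f',round(s['finger_force'],1),'cf',np.round(s['contact_force'],1),'| turn',(-((yaw-c+180)%360-180)/5).round(2),'shift',(np.array([d@X,d@Y,-d[2]])/.06).round(3))
E
python3 - <<'E'
from h import *
snap('scene','s2.png',(210,140,370,260),4.5)
to(.547,.0985,.1275,98)
m=proj('scene',[[.547,.0985,.1275],pose()[0]]);print((m-[210,140])*4.5)
E
```

```text
t 2.65 pos [0.5488 0.0988 0.1905] yaw 98.0 open 0.0563 f 0.0 cf [-0.1  0.5 -0.5] | turn 0.0 shift [ 3.100e-02 -1.000e-03  1.051e+00]
[[348.26771469 326.31368125]
 [354.98496793 248.06730492]]
```

View pics/s2.png

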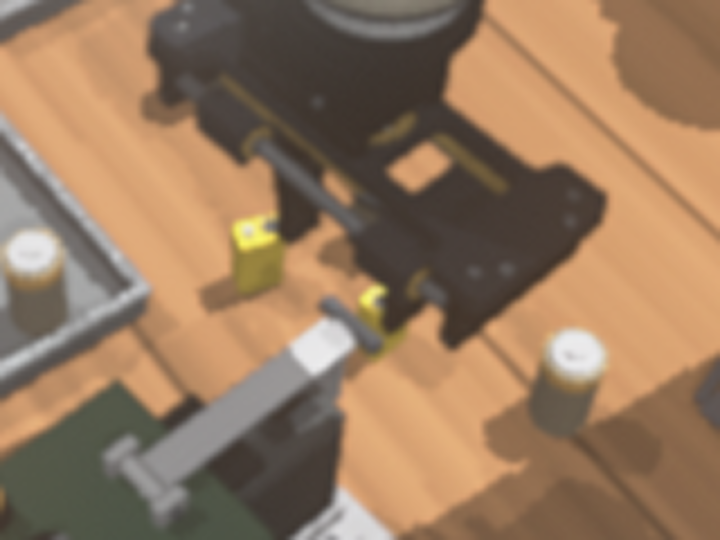

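The crop shows the pin centre at about (352,325). My estimate projects to (348,326), which agrees. The gripper is straight above, so I'll descend and close.

Request:
{"name": "move_arm", "arguments": {"targets": [[90, 0.015, 0, 0.25, 0], [90, 0.015, 0, 0.25, 0], [90, 0, 0, 0.25, 0], [90, 0, 0, 0.25, 0], [90, 0, 0, 0.05, 0], [90, 0, 0, 0, 0], [200, 0, 0, 0, 0], [200, 0, 0, 0, 0], [200, 0, 0, 0, 0], [200, 0, 0, 0, 0], [200, 0, 0, 0, 0]], "newtons": 20}}

```text
time: 4.03
ee_pos: [0.5474, 0.0979, 0.1286]
ee_rot: [-0.226, 3.133, -0.005]
contact_force: [-0.3, -6.3, 1.3]
opening: 0.0355
finger_force: 20.0
```

```bash
python3 - <<'E'
from h import *
to(.547,.0985,.1275,98)
th=np.linspace(0,1.7,19);x=.126*(1-np.cos(th));z=.126*np.sin(th)
print((np.c_[-np.diff(x),-np.diff(z)]/.06).round(2).tolist())
E
```

```text
t 4.03 pos [0.5474 0.0979 0.1286] yaw 98.3 open 0.0355 f 20.0 cf [-0.3 -6.3  1.3] | turn 0.05 shift [0.005 0.011 0.018]
[[-0.01, -0.2], [-0.03, -0.2], [-0.05, -0.19], [-0.06, -0.19], [-0.08, -0.18], [-0.1, -0.17], [-0.11, -0.16], [-0.13, -0.15], [-0.14, -0.14], [-0.15, -0.12], [-0.17, -0.11], [-0.18, -0.09], [-0.18, -0.08], [-0.19, -0.06], [-0.19, -0.04], [-0.2, -0.02], [-0.2, -0.0], [-0.2, 0.02]]
```

Request:
{"name": "move_arm", "arguments": {"targets": [[200, -0.01, 0, -0.2, 0], [200, -0.03, 0, -0.2, 0], [200, -0.05, 0, -0.19, 0], [200, -0.06, 0, -0.19, 0], [200, -0.08, 0, -0.18, 0], [200, -0.1, 0, -0.17, 0], [200, -0.11, 0, -0.16, 0], [200, -0.13, 0, -0.15, 0], [200, -0.14, 0, -0.14, 0], [200, -0.15, 0, -0.12, 0]]}}

```text
time: 5.28
ee_pos: [0.5978, 0.1047, 0.2302]
ee_rot: [0.224, -3.132, 0.007]
contact_force: [0.5, -5.9, -2.6]
opening: 0.0353
finger_force: 20.0
```

Request:
{"name": "move_arm", "arguments": {"targets": [[200, -0.17, 0, -0.11, 0], [200, -0.18, 0, -0.09, 0], [200, -0.18, 0, -0.08, 0], [200, -0.19, 0, -0.06, 0], [200, -0.19, 0, -0.04, 0], [200, -0.2, 0, -0.02, 0], [200, -0.2, 0, 0, 0], [200, -0.2, 0, 0.02, 0], [200, 0, 0, 0, 0]]}}

```text
time: 6.4
ee_pos: [0.6893, 0.1171, 0.254]
ee_rot: [-0.223, 3.131, -0.008]
contact_force: [0.8, -5.7, 3.0]
opening: 0.0357
finger_force: 20.0
```

```bash
python3 - <<'E'
from h import *
snap('scene','s3.png',(180,100,370,300),3)
to(.6053,.1061,.085,98)
E
```

```text
t 6.45 pos [0.689  0.1171 0.2541] yaw 98.1 open 0.035 f 20.0 cf [ 0.1 -5.6  3. ] | turn 0.03 shift [1.407 0.013 2.818]
```

View pics/s3.png

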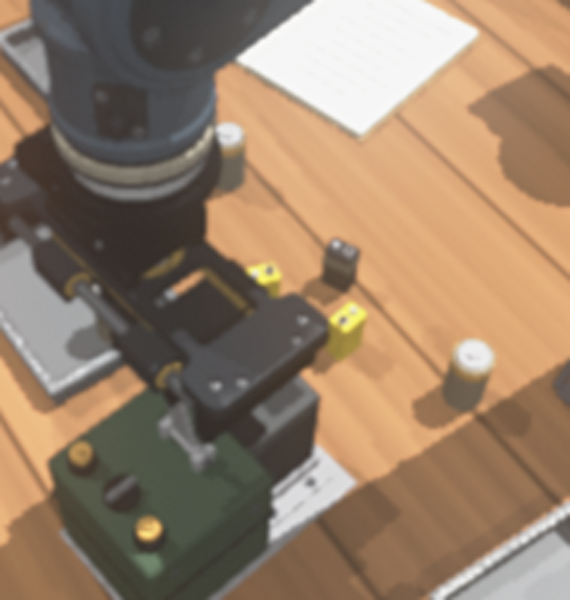

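The bar is upright in the fingers, at about 1.7 rad by the TCP. The battery still stands in its seat. I'll release, rise and back off to look.

Request:
{"name": "move_arm", "arguments": {"targets": [[90, 0, 0, 0, 0], [90, 0, 0, 0, 0], [90, 0, 0, 0, 0], [90, 0, 0, -0.3, 0], [90, 0, 0, -0.4, 0], [90, 0, 0, -0.3, 0], [90, 0.7, 0, 0, 0], [90, 0.7, 0, 0, 0], [90, 0.8, 0, 0, 0], [90, 0.8, 0, 0, 0], [90, 0.8, 0, 0, 0], [40, 0, 0, 0, 0]]}}

```text
time: 7.95
ee_pos: [0.458, 0.0878, 0.3136]
ee_rot: [0.224, -3.131, -0.001]
contact_force: [1.4, -0.1, 0.5]
opening: 0.0605
finger_force: 0.0
```

```bash
python3 - <<'E'
from h import *
snap('scene','s4.png',(180,140,340,320),3.3); snap('top','t4.png')
to(.6053,.1061,.085,98)
# predicted battery top corners z=.104
o=np.array([.640,.111]);a=np.radians(8);X=np.array([np.cos(a),np.sin(a)]);Y=np.array([-X[1],X[0]])
P=[[*(o+X*u+Y*v),.104] for u,v in((-70,-23.5),(-70,23.5),(-35,0),(0,-23.5)) for u,v in [(u/1e3,v/1e3)]]
print((proj('scene',P)-[180,140])*3.3)
print([p[:2] for p in P])
E
```

```text
t 8.05 pos [0.4627 0.0876 0.3142] yaw 98.2 open 0.0671 f 0.0 cf [ 0.5 -0.1 -0.1] | turn 0.03 shift [-2.397 -0.025  3.821]
[[300.38133718 256.61747897]
 [350.42772101 302.6695243 ]
 [285.25947548 310.2918    ]
 [219.48432676 317.97679842]]
[[np.float64(0.5739518030606516), np.float64(0.07798658331736852)], [np.float64(0.5674106673155286), np.float64(0.12452918254822232)], [np.float64(0.605340617594045), np.float64(0.10612894146639772)], [np.float64(0.6432705678725615), np.float64(0.0877287003845731)]]
```

View pics/s4.png

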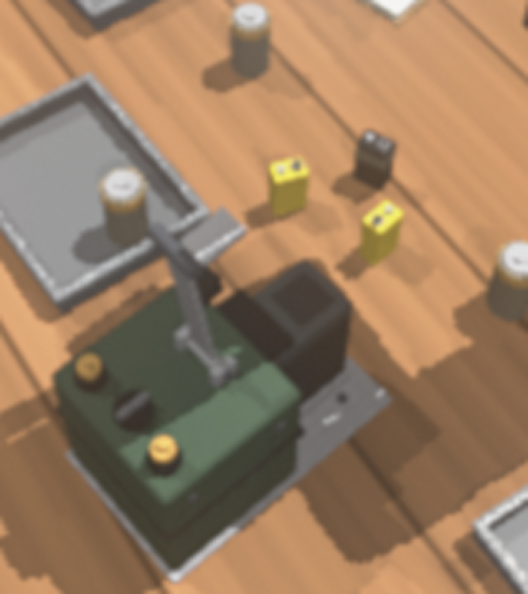

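The bar is up, leaning back, with its toe pointing forward. The battery's front top corners are at (305,262) and (348,308), within about 1.5 px of the prediction. I'll grip it at unit x = -48 mm, to keep the gripper body clear of the toe.

Request:
{"name": "move_arm", "arguments": {"targets": [[40, -0.72, 0, 0, 0], [40, -0.72, 0, 0, 0], [40, -0.75, -0.02, 0, 0], [40, 0, 0, 0.6, 0], [40, 0, 0, 0.6, 0], [40, 0, 0, 0.6, 0], [40, 0, 0, 0.6, 0], [40, 0, 0, 0.5, 0], [40, 0, 0, 0.3, 0], [40, 0, 0, 0, 0]]}}

```text
time: 9.3
ee_pos: [0.5923, 0.1051, 0.1196]
ee_rot: [0.224, -3.132, -0.0]
contact_force: [0.4, -0.2, 1.0]
opening: 0.0733
finger_force: 0.0
```

```bash
python3 - <<'E'
from h import *
to(.5925,.1043,.085,98)
E
```

```text
t 9.3 pos [0.5923 0.1051 0.1196] yaw 98.2 open 0.0733 f 0.0 cf [ 0.4 -0.2  1. ] | turn 0.04 shift [-0.001 -0.014  0.577]
```

Request:
{"name": "move_arm", "arguments": {"targets": [[40, 0, -0.01, 0.2, 0], [40, 0, 0, 0.2, 0], [40, 0, 0, 0.17, 0], [40, 0, 0, 0, 0], [180, 0, 0, 0, 0], [180, 0, 0, 0, 0], [180, 0, 0, 0, 0], [180, 0, 0, 0, 0], [180, 0, 0, 0, 0], [180, 0, 0, 0, 0]], "newtons": 50}}

```text
time: 10.55
ee_pos: [0.5924, 0.1045, 0.0871]
ee_rot: [-0.224, 3.133, -0.0]
contact_force: [0.6, -0.3, 2.6]
opening: 0.0467
finger_force: 49.9
```

Gripped (46.7 mm). I'll slide it out 110 mm along the unit's -x before lifting.

Request:
{"name": "move_arm", "arguments": {"targets": [[180, 0.1, 0, 0, 0], [180, 0.15, 0, 0, 0], [180, 0.2, 0, 0, 0], [180, 0.2, 0, 0, 0], [180, 0.2, 0, 0, 0], [180, 0, 0, 0, 0], [180, 0, 0, -0.1, 0], [180, 0.1, 0, -0.2, 0], [180, 0.1, 0, -0.3, 0], [180, 0.1, 0, -0.4, 0], [180, 0, 0, -0.4, 0], [180, 0, 0, 0, 0]]}}

```text
time: 12.05
ee_pos: [0.5248, 0.0947, 0.1731]
ee_rot: [-0.224, 3.129, -0.001]
contact_force: [0.9, -0.4, -7.4]
opening: 0.0465
finger_force: 50.0
```

```bash
python3 - <<'E'
from h import *
snap('scene','s5.png',(180,90,480,384),2)
np.set_printoptions(precision=4,suppress=True)
to(.50,.33,.16,90)
E
```

```text
t 12.1 pos [0.5239 0.0947 0.1718] yaw 98.2 open 0.0469 f 50.0 cf [ 0.4 -0.4 -8.1] | turn 1.64 shift [0.398 3.922 0.197]
```

View pics/s5.png

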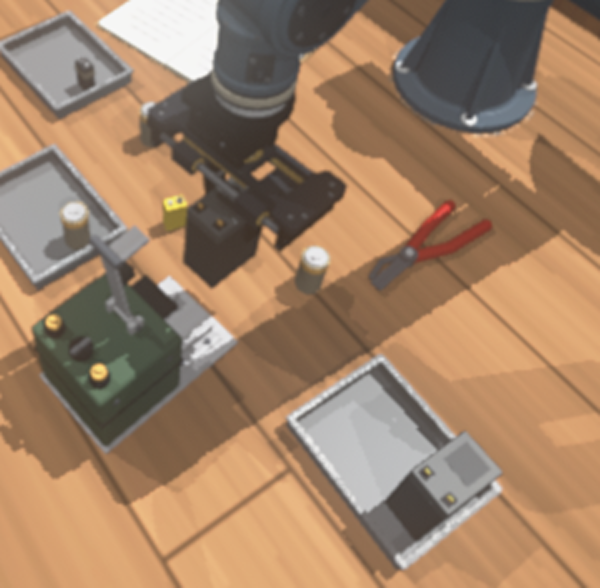

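The battery hangs upright, clear of the hood. The lead tray now shows its corners at (290,417), (380,360), (500,490) and (403,567), so I'll measure it.

```bash
python3 - <<'E'
from h import *
np.set_printoptions(precision=4,suppress=True)
f=lambda x,y:((x+.5)/2+180-.5,(y+.5)/2+90-.5)
P=np.array([onz('scene',f(*c),.024) for c in((290,417),(380,360),(500,490),(403,567))])
print(P,P.mean(0)); 
for i in range(4): d=P[(i+1)%4]-P[i]; print('  ',np.linalg.norm(d),np.degrees(np.arctan2(d[1],d[0])))
P=np.array([onz('scene',f(*c),.104) for c in((412,487),(468,432),(502,468),(444,516))]);print('batt',P,P.mean(0))
E
```

```text
[[0.5632 0.2642 0.024 ]
 [0.4385 0.2692 0.024 ]
 [0.438  0.4377 0.024 ]
 [0.5687 0.4346 0.024 ]] [0.5021 0.3514 0.024 ]
   0.12479702887314513 177.69755386227203
   0.16854779919077773 90.19011821144281
   0.13075409674868282 -1.3698386826625402
   0.1705221996354126 -91.8352801183472
batt [[0.5444 0.3913 0.104 ]
 [0.4648 0.3845 0.104 ]
 [0.4646 0.4246 0.104 ]
 [0.5391 0.4244 0.104 ]] [0.5032 0.4062 0.104 ]
```

Request:
{"name": "move_arm", "arguments": {"targets": [[180, 0, 0, 0, 0.7], [180, 0, 0, 0, 0.7], [180, 0, 0, 0, 0.64], [180, 0.1, 0.52, 0, 0], [180, 0.1, 0.52, 0, 0], [180, 0.1, 0.52, 0, 0], [180, 0.1, 0.52, 0, 0], [180, 0.1, 0.52, 0, 0], [180, 0.1, 0.52, 0, 0], [180, 0.1, 0.52, 0, 0], [180, 0, 0, 0, 0], [180, 0, 0, 0, 0]]}}

```text
time: 13.6
ee_pos: [0.4885, 0.3138, 0.1695]
ee_rot: [-0.054, -3.138, 0.003]
contact_force: [0.7, -0.3, -7.4]
opening: 0.047
finger_force: 50.0
```

```bash
python3 - <<'E'
from h import *
to(.489,.315,.0885,88)
E
```

```text
t 13.6 pos [0.4885 0.3138 0.1695] yaw 88.0 open 0.047 f 50.0 cf [ 0.7 -0.3 -7.4] | turn 0.0 shift [-0.008  0.02   1.35 ]
```

Request:
{"name": "move_arm", "arguments": {"targets": [[180, 0, 0, 0.4, 0], [180, 0, 0, 0.4, 0], [180, 0, 0, 0.3, 0], [180, 0, 0, 0.15, 0], [180, 0, 0, 0.07, 0], [180, 0, 0, 0, 0], [180, 0, 0, 0, 0]]}}

```text
time: 14.48
ee_pos: [0.4902, 0.3146, 0.0923]
ee_rot: [0.055, 3.14, 0.001]
contact_force: [0.4, 0.6, -7.1]
opening: 0.0466
finger_force: 50.0
```

```bash
python3 - <<'E'
from h import *
to(.489,.315,.087,88)
E
```

```text
t 14.47 pos [0.4902 0.3146 0.0923] yaw 88.0 open 0.0466 f 50.0 cf [ 0.4  0.6 -7.1] | turn -0.0 shift [0.02  0.006 0.088]
```

Request:
{"name": "move_arm", "arguments": {"targets": [[180, 0, 0, 0.04, 0], [180, 0, 0, 0.03, 0], [180, 0, 0, 0.01, 0], [180, 0, 0, 0, 0]]}}

```text
time: 14.98
ee_pos: [0.4898, 0.3145, 0.0871]
ee_rot: [0.055, 3.141, 0.0]
contact_force: [0.1, 0.1, -3.4]
opening: 0.0465
finger_force: 49.9
```

Force has dropped, so the battery is resting on the floor. I'll release, rise and move above cell L.

Request:
{"name": "move_arm", "arguments": {"targets": [[90, 0, 0, 0, 0], [90, 0, 0, 0, 0], [90, 0, 0, 0, 0], [90, 0, 0, -0.3, 0], [90, 0, 0, -0.7, 0], [90, 0, 0, -0.7, 0], [90, 0.18, -0.59, 0, 0], [90, 0.18, -0.59, 0, 0], [90, 0.18, -0.59, 0, 0], [90, 0.18, -0.59, 0, 0], [90, 0.18, -0.57, 0, 0], [90, 0, 0, 0.5, 0], [90, 0, 0, 0.3, 0], [90, 0, 0, 0, 0]], "newtons": 20}}

```text
time: 16.73
ee_pos: [0.4291, 0.1404, 0.1408]
ee_rot: [-0.056, -3.14, 0.0]
contact_force: [0.1, 0.3, 0.1]
opening: 0.0563
finger_force: 0.0
```

```bash
python3 - <<'E'
from h import *
snap('scene','s6.png',(230,120,480,384),2.2)
to(.430,.1407,.042)
E
```

```text
t 16.77 pos [0.4297 0.1406 0.1414] yaw 88.0 open 0.0563 f 0.0 cf [ 0.7 -0.2  0.2] | turn -0.0 shift [-0.005  0.002  1.657]
```

View pics/s6.png

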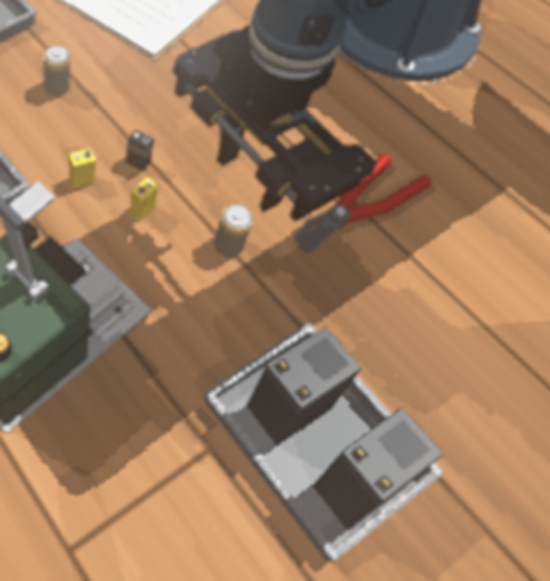

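The lead battery stands upright in its tray beside the existing one. Now I'll descend on cell L.

Request:
{"name": "move_arm", "arguments": {"targets": [[90, 0, 0, 0.5, 0], [90, 0, 0, 0.5, 0], [90, 0, 0, 0.35, 0], [90, 0, 0, 0.25, 0], [90, 0, 0, 0.05, 0], [90, 0, 0, 0, 0], [200, 0, 0, 0, 0], [200, 0, 0, 0, 0], [200, 0, 0, 0, 0], [200, 0, 0, 0, 0], [200, 0, 0, 0, 0]], "newtons": 20}}

```text
time: 18.15
ee_pos: [0.4296, 0.1406, 0.042]
ee_rot: [0.055, 3.141, -0.0]
contact_force: [-0.1, -1.0, 5.5]
opening: 0.0325
finger_force: 20.0
```

```bash
python3 - <<'E'
from h import *
a=np.radians(3);c=np.array([.6498,-.119]);X=np.array([np.cos(a),np.sin(a)]);Y=np.array([-X[1],X[0]])
for u,v in((-.025,-.045),(.025,0)): p=c+u*X+v*Y;print(p);to(p[0],p[1],.15,93)
E
```

```text
[ 0.62718938 -0.16524673]
t 18.15 pos [0.4296 0.1406 0.042 ] yaw 88.0 open 0.0325 f 20.0 cf [-0.1 -1.   5.5] | turn -1.0 shift [-3.022 -5.263 -1.799]
[ 0.67476574 -0.1176916 ]
t 18.15 pos [0.4296 0.1406 0.042 ] yaw 88.0 open 0.0325 f 20.0 cf [-0.1 -1.   5.5] | turn -1.0 shift [-3.855 -4.513 -1.799]
```

Request:
{"name": "move_arm", "arguments": {"targets": [[200, 0, 0, -0.5, 0], [200, 0, 0, -0.75, 0], [200, 0, 0, -0.75, 0], [200, 0, 0, 0, -1], [200, 0, -0.75, 0, 0], [200, 0, -0.75, 0, 0], [200, 0, -0.75, 0, 0], [200, 0, -0.75, 0, 0], [200, -0.5, -0.57, 0, 0], [200, -0.5, -0.57, 0, 0], [200, -0.5, -0.56, 0, 0], [200, -0.5, -0.56, 0, 0], [200, -0.5, 0, 0, 0], [200, -0.5, 0, 0, 0], [200, 0, 0, 0, 0], [200, 0, 0, 0, 0]]}}

```text
time: 20.15
ee_pos: [0.6241, -0.1646, 0.1607]
ee_rot: [0.082, -3.137, -0.002]
contact_force: [0.1, 1.3, -0.4]
opening: 0.0325
finger_force: 20.0
```

```bash
python3 - <<'E'
from h import *
to(.627,-.165,.046,93)
E
```

```text
t 20.15 pos [ 0.6241 -0.1646  0.1607] yaw 93.0 open 0.0325 f 20.0 cf [ 0.1  1.3 -0.4] | turn -0.0 shift [-0.048 -0.01   1.911]
```

Request:
{"name": "move_arm", "arguments": {"targets": [[200, -0.04, 0, 0.5, 0], [200, 0, 0, 0.5, 0], [200, 0, 0, 0.45, 0], [200, 0, 0, 0.3, 0], [200, 0, 0, 0.1, 0], [200, 0, 0, 0, 0], [200, 0, 0, 0, 0]]}}

```text
time: 21.02
ee_pos: [0.6287, -0.1654, 0.0519]
ee_rot: [-0.082, 3.139, -0.001]
contact_force: [-0.1, 0.1, -1.4]
opening: 0.0328
finger_force: 20.0
```

Request:
{"name": "move_arm", "arguments": {"targets": [[200, 0, 0, 0.05, 0], [200, 0, 0, 0.04, 0], [200, 0, 0, 0, 0], [130, 0, 0, 0, 0], [130, 0, 0, 0, 0], [130, 0, 0, 0, 0]]}}

```text
time: 21.78
ee_pos: [0.6279, -0.1651, 0.0451]
ee_rot: [0.082, -3.14, -0.0]
contact_force: [0.2, -0.2, -0.3]
opening: 0.042
finger_force: 0.0
```

```bash
python3 - <<'E'
from h import *
to(.4576,-.1603,.12,93)
E
```

```text
t 21.77 pos [ 0.6279 -0.1651  0.0451] yaw 93.0 open 0.042 f 0.0 cf [ 0.2 -0.2 -0.3] | turn -0.01 shift [ 2.831  0.228 -1.248]
```

Request:
{"name": "move_arm", "arguments": {"targets": [[130, 0, 0, -0.3, 0], [90, 0, 0, -0.6, 0], [90, 0, 0, -0.6, 0], [90, 0.57, 0.05, 0, 0], [90, 0.57, 0.05, 0, 0], [90, 0.57, 0.05, 0, 0], [90, 0.56, 0.04, 0, 0], [90, 0.56, 0.04, 0, 0], [90, 0, 0, 0, 0], [90, 0, 0, 0.1, 0]]}}

```text
time: 23.02
ee_pos: [0.4596, -0.1612, 0.1305]
ee_rot: [-0.081, 3.136, -0.004]
contact_force: [0.3, -0.1, -0.5]
opening: 0.056
finger_force: 0.0
```

```bash
python3 - <<'E'
from h import *
snap('scene','s7.png',(160,90,340,270),3.2)
to(.4576,-.1603,.042,93)
E
```

```text
t 23.07 pos [ 0.4593 -0.1609  0.1294] yaw 93.0 open 0.0562 f 0.0 cf [ 0.4 -0.4 -0.4] | turn -0.0 shift [0.027 0.011 1.457]
```

View pics/s7.png

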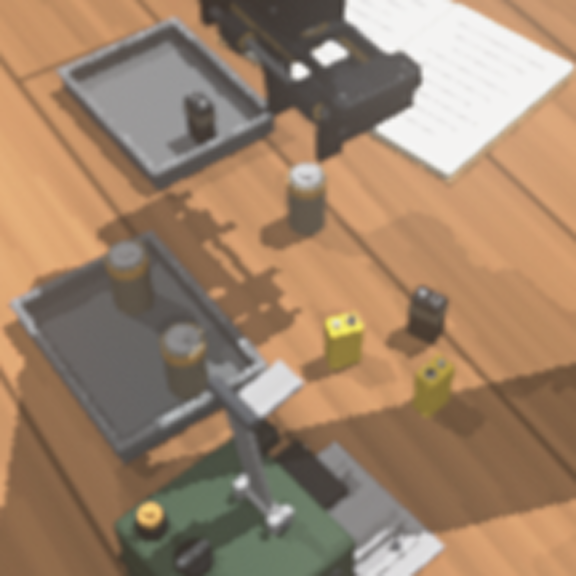

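The first cell stands in the round tray at (130,275). The bar is up. Next I'll grab cell R.

Request:
{"name": "move_arm", "arguments": {"targets": [[90, 0.03, 0.01, 0.4, 0], [90, 0, 0, 0.45, 0], [90, 0, 0, 0.35, 0], [90, 0, 0, 0.2, 0], [90, 0, 0, 0.06, 0], [90, 0, 0, 0, 0], [200, 0, 0, 0, 0], [200, 0, 0, 0, 0], [200, 0, 0, 0, 0], [200, 0, 0, 0, 0], [200, 0, 0, 0, 0]], "newtons": 20}}

```text
time: 24.45
ee_pos: [0.4564, -0.1601, 0.0422]
ee_rot: [-0.082, 3.139, -0.002]
contact_force: [0.1, -1.0, 4.2]
opening: 0.033
finger_force: 20.0
```

```bash
python3 - <<'E'
from h import *
to(.6748,-.1177,.162,93)
E
```

```text
t 24.45 pos [ 0.4564 -0.1601  0.0422] yaw 93.0 open 0.033 f 20.0 cf [ 0.1 -1.   4.2] | turn -0.0 shift [-3.671  0.516 -1.997]
```

Request:
{"name": "move_arm", "arguments": {"targets": [[200, 0, 0, -0.5, 0], [200, 0, 0, -0.75, 0], [200, 0, 0, -0.75, 0], [200, -0.53, 0.08, 0, 0], [200, -0.53, 0.08, 0, 0], [200, -0.53, 0.08, 0, 0], [200, -0.53, 0.07, 0, 0], [200, -0.53, 0.07, 0, 0], [200, -0.53, 0.07, 0, 0], [200, -0.5, 0.07, 0, 0], [200, 0, 0, 0, 0], [200, 0, 0, 0, 0]]}}

```text
time: 25.95
ee_pos: [0.6731, -0.1165, 0.1605]
ee_rot: [0.082, -3.137, -0.002]
contact_force: [-0.3, -0.3, -2.8]
opening: 0.0327
finger_force: 20.0
```

```bash
python3 - <<'E'
from h import *
to(.6748,-.1177,.046,93)
E
```

```text
t 25.95 pos [ 0.6731 -0.1165  0.1605] yaw 93.0 open 0.0327 f 20.0 cf [-0.3 -0.3 -2.8] | turn -0.0 shift [-0.028 -0.022  1.908]
```

Request:
{"name": "move_arm", "arguments": {"targets": [[200, -0.03, -0.02, 0.5, 0], [200, 0, 0, 0.5, 0], [200, 0, 0, 0.45, 0], [200, 0, 0, 0.3, 0], [200, 0, 0, 0.15, 0], [200, 0, 0, 0, 0], [200, 0, 0, 0, 0]]}}

```text
time: 26.82
ee_pos: [0.6773, -0.1184, 0.0488]
ee_rot: [-0.082, 3.139, -0.001]
contact_force: [0.3, 0.7, -1.2]
opening: 0.0328
finger_force: 20.0
```

Request:
{"name": "move_arm", "arguments": {"targets": [[200, 0, 0, 0.04, 0], [200, 0, 0, 0.01, 0], [200, 0, 0, 0, 0], [130, 0, 0, 0, 0], [130, 0, 0, 0, 0], [130, 0, 0, 0, 0], [130, 0, 0, -0.3, 0], [130, 0, 0, -0.6, 0], [130, 0, 0, -0.6, 0], [130, 0, 0, 0, 0]]}}

```text
time: 28.08
ee_pos: [0.6794, -0.119, 0.1399]
ee_rot: [-0.082, 3.132, -0.005]
contact_force: [0.5, 0.5, -0.3]
opening: 0.0423
finger_force: 0.0
```

```bash
python3 - <<'E'
from h import *
to(.4454,-.0055,.125,111)
E
```

```text
t 28.07 pos [ 0.6794 -0.119   0.1399] yaw 93.0 open 0.0423 f 0.0 cf [ 0.5  0.5 -0.3] | turn -3.6 shift [2.964 3.163 0.248]
```

Request:
{"name": "move_arm", "arguments": {"targets": [[120, 0.63, 0, 0, 0], [120, 0.63, 0, 0, 0], [120, 0.63, 0.35, 0, 0], [120, 0.63, 0.35, 0, 0], [120, 0.63, 0.35, 0, 0], [120, 0.65, 0.35, 0, 0], [120, 0, 0.35, 0, 0], [120, 0, 0.34, 0, 0], [120, 0, 0, 0, -0.9], [120, 0, 0, 0, -0.9], [120, 0, 0, 0, -0.9], [120, 0, 0, 0, -0.9], [120, 0, 0, 0, 0]]}}

```text
time: 29.7
ee_pos: [0.4421, -0.0046, 0.1346]
ee_rot: [0.57, -3.089, -0.0]
contact_force: [0.5, -0.0, -0.0]
opening: 0.0457
finger_force: 0.0
```

```bash
python3 - <<'E'
from h import *
np.set_printoptions(precision=4,suppress=True)
snap('scene','s8.png',(160,80,360,270),3.1)
to(.445,-.006,.030,111)
f=lambda x,y:((x+.5)/3.2+160-.5,(y+.5)/3.2+90-.5)
# top-face corners in s7
P=np.array([onz('scene',f(*c),.046) for c in((415,290),(425,285),(446,297),(437,306))]);print(P)
print([onz('scene',f(*c),.049) for c in((421,291),(438,298))])
E
```

```text
t 29.75 pos [ 0.4422 -0.0046  0.1347] yaw 110.9 open 0.0458 f 0.0 cf [ 0.4  0.9 -0.2] | turn -0.02 shift [-0.036 -0.038  1.744]
[[ 0.4466 -0.0198  0.046 ]
 [ 0.4369 -0.0195  0.046 ]
 [ 0.4304 -0.0005  0.046 ]
 [ 0.4419  0.0028  0.046 ]]
[array([ 0.4449, -0.0145,  0.049 ]), array([ 0.438 , -0.0014,  0.049 ])]
```

View pics/s8.png

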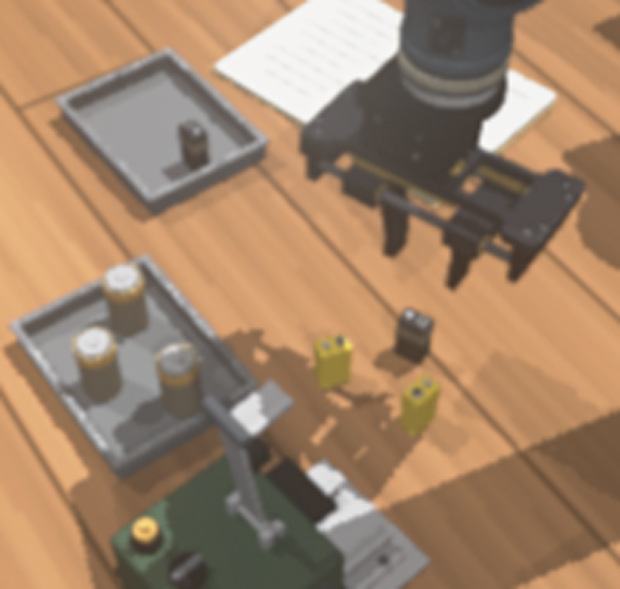

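All three cells stand in the round tray at (125,300), (97,365) and (180,380). nine_volt is at (414,335), straight below the gripper. I'll descend on it.

Request:
{"name": "move_arm", "arguments": {"targets": [[120, -0.01, -0.04, 0.4, -0.4], [120, 0, 0, 0.45, 0], [120, 0, 0, 0.4, 0], [120, 0, 0, 0.3, 0], [120, 0, 0, 0.17, 0], [120, 0, 0, 0, 0], [220, 0, 0, 0, 0], [220, 0, 0, 0, 0], [220, 0, 0, 0, 0], [220, 0, 0, 0, 0], [220, 0, 0, 0, 0]], "newtons": 12}}

```text
time: 31.12
ee_pos: [0.4442, -0.0068, 0.0321]
ee_rot: [-0.625, 3.078, -0.001]
contact_force: [-0.8, 0.2, 6.2]
opening: 0.0266
finger_force: 12.0
```

```bash
python3 - <<'E'
from h import *
to(.489,-.385,.13,93)
E
```

```text
t 31.12 pos [ 0.4442 -0.0068  0.0321] yaw 113.0 open 0.0266 f 12.0 cf [-0.8  0.2  6.2] | turn 3.99 shift [-0.416 -6.334 -1.632]
```

Request:
{"name": "move_arm", "arguments": {"targets": [[220, 0, 0, -0.4, 0], [220, 0, 0, -0.65, 0], [220, 0, 0, -0.65, 0], [220, 0, 0, 0, 1], [220, 0, 0, 0, 1], [220, 0, 0, 0, 1], [220, 0, 0, 0, 1], [220, -0.05, -0.7, 0, 0], [220, -0.05, -0.7, 0, 0], [220, -0.05, -0.7, 0, 0], [220, -0.05, -0.7, 0, 0], [220, -0.05, -0.7, 0, 0], [220, -0.05, -0.7, 0, 0], [220, -0.05, -0.7, 0, 0], [220, -0.05, -0.7, 0, 0], [220, 0, -0.73, 0, 0], [220, 0, 0, 0, 0], [220, 0, 0, 0, 0]]}}

```text
time: 33.38
ee_pos: [0.4867, -0.3837, 0.1328]
ee_rot: [0.081, -3.139, -0.004]
contact_force: [-0.4, 0.1, -0.2]
opening: 0.0266
finger_force: 12.0
```

```bash
python3 - <<'E'
from h import *
snap('scene','s9.png',(150,50,350,200),3.5)
to(.489,-.385,.036,93)
np.set_printoptions(precision=4,suppress=True)
E
```

```text
t 33.42 pos [ 0.4868 -0.3832  0.1329] yaw 93.0 open 0.0266 f 12.0 cf [ 0.   0.7 -0.8] | turn -0.0 shift [-0.035 -0.032  1.616]
```

View pics/s9.png

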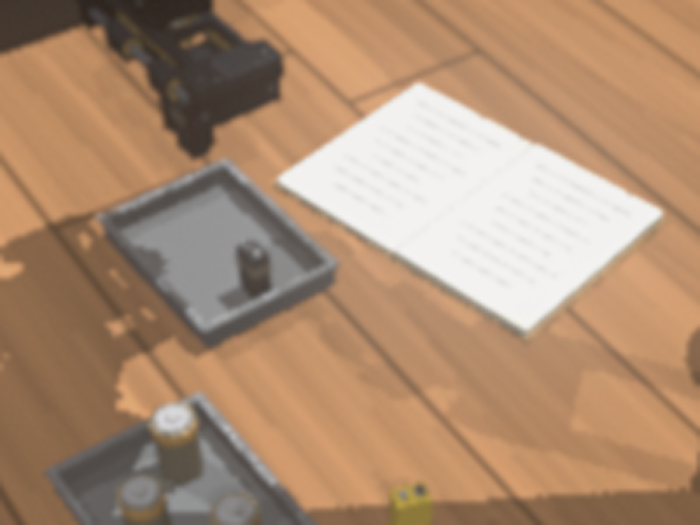

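The block tray is clear below the gripper, with corners at (100,215), (225,162), (335,265) and (205,345). The existing block is at (253,265). I'll lower.

Request:
{"name": "move_arm", "arguments": {"targets": [[220, -0.03, -0.03, 0.4, 0], [220, 0, 0, 0.45, 0], [220, 0, 0, 0.35, 0], [220, 0, 0, 0.25, 0], [220, 0, 0, 0.08, 0], [220, 0, 0, 0, 0], [220, 0, 0, 0, 0]]}}

```text
time: 34.3
ee_pos: [0.4899, -0.3869, 0.0426]
ee_rot: [-0.082, 3.139, -0.002]
contact_force: [0.6, 0.7, -0.9]
opening: 0.0265
finger_force: 12.0
```

```bash
python3 - <<'E'
from h import *
f=lambda x,y:((x+.5)/3.5+150-.5,(y+.5)/3.5+50-.5)
print(np.mean([onz('scene',f(*c),.024) for c in((100,215),(225,162),(335,265),(205,345))],0))
to(.489,-.385,.036,93)
E
```

```text
[ 0.48911545 -0.35265658  0.024     ]
t 34.3 pos [ 0.4899 -0.3869  0.0426] yaw 93.0 open 0.0265 f 12.0 cf [ 0.6  0.7 -0.9] | turn -0.0 shift [0.013 0.032 0.11 ]
```

Request:
{"name": "move_arm", "arguments": {"targets": [[220, 0, 0, 0.06, 0], [220, 0, 0, 0.04, 0], [220, 0, 0, 0.01, 0], [220, 0, 0, 0, 0]]}}

```text
time: 34.8
ee_pos: [0.4896, -0.3866, 0.0361]
ee_rot: [-0.082, 3.14, -0.001]
contact_force: [-1.4, 1.7, 4.8]
opening: 0.0266
finger_force: 12.0
```

Request:
{"name": "move_arm", "arguments": {"targets": [[140, 0, 0, 0, 0], [140, 0, 0, 0, 0], [140, 0, 0, 0, 0], [140, 0, 0, -0.2, 0], [140, 0, 0, -0.5, 0], [140, 0, 0, -0.7, 0], [140, 0, 0, -0.7, 0], [140, 0, 0, -0.7, 0], [140, 0, 0, 0, 0], [140, 0, 0, 0, 0], [140, 0, 0, 0, 0]]}}

```text
time: 36.17
ee_pos: [0.4887, -0.3857, 0.2017]
ee_rot: [0.081, -3.138, -0.004]
contact_force: [0.1, -0.0, -0.5]
opening: 0.0391
finger_force: 0.0
```

```bash
python3 - <<'E'
from h import *
snap('scene','s10.png',(120,40,440,384),1.7)
print(state()['time'],state()['ee_pos'])
E
```

```text
36.225 [ 0.48871444 -0.38573636  0.20156997]
```

View pics/s10.png

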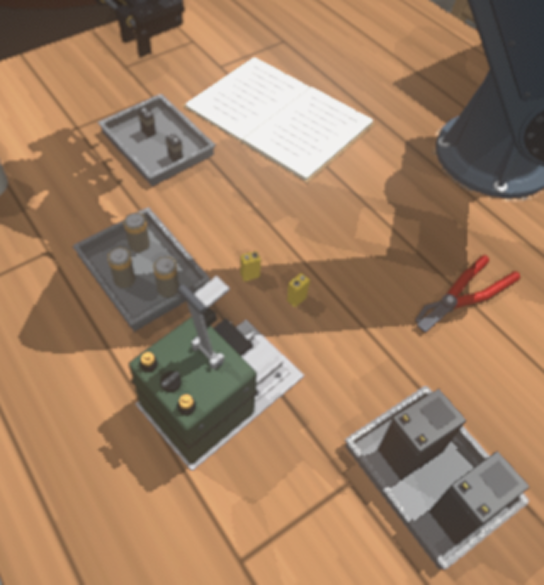

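The picture shows two blocks upright in the block tray, at (148,122) and (174,148). Three cells stand in the round tray, around (140,255), and two lead batteries in the lead tray, at (428,430) and (485,490). The bar is up, and the robot is clear of everything. I'll hand it in.

```bash
python3 -c "
from plant import workorder
print(workorder.finish_job())"
```

```text
the job is handed in; nothing more can be done
None
```

I handed the job in at about 36 s: the last picture shows the lead battery, both round cells and the 9-volt block upright in their trays with the hold-down bar up, but the hand-in returned no verdict.

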